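Third hand at the gel caster

TASK

Take the wider of the two gel cassettes from the white drying rack, slide it upright down between the two slotted guides of the casting stand, and press it squarely down on the sprung rubber rail with a steady push of about 10 N, so that a colleague can close the clamps. Finish while still holding it with that push: do not let go. Never drop the cassette or drive the rail to its bottom stop, and leave the narrower cassette and everything else where they stand.

Things in the scene. Friction and masses are not known exactly. Their poses are not given: they have to be found in the camera images.
- wide_cassette: the wider gel cassette: rigid slab, grey plastic frame around a glass pane, 10 mm thick (x), 100 mm wide (y), 90 mm tall (z), 0.13 to 0.25 kg, standing in one of the outer slots of the rack. Origin: centre of its underside. Both faces are alike: a half turn about z makes no difference. Grip it across its thickness at the middle of the top edge (solid grey bar, 26 mm deep)
- narrow_cassette: the narrower cassette, same look, 10 mm thick (x), 70 mm wide (y), 90 mm tall (z), standing in the other outer slot of the rack; stays there. Origin: centre of its underside
- rack: white drying rack, fixed, base 160 (x) x 130 (y) x 12 mm; three slots run along its y at x = -40, 0 and +40 mm, each 12 mm wide between ribs that end 42 mm above the bench; slot floors 12 mm above the bench. Middle slot empty. The cassettes' x lies along its x. Origin: centre of its underside
- stand: casting stand, fixed: grey base 100 (x) x 160 (y) x 12 mm with two upright aluminium guides, their U grooves facing each other along y. The cassette goes down between them, width along the stand's y, thickness along x (either way round). Open black clamps on the guides' outer sides reach 72 mm from the centre. Origin: centre of its underside
- slot_mouth (a point): middle of the space between the guides, at the top of the straight grooves, 75 mm above the bench. Grooves are 12 mm wide in x, their bottoms 104 mm apart in y, their cheeks 88 mm apart. Flared lead-ins above, up to 86 mm, open to about 23 mm in x and 115 mm in y. Axes as the stand's
- rail: black rubber-faced sealing rail between the guides, on springs, 11 x 80 x 14 mm. Origin: centre of its underside; upper face 14 mm higher, 36 mm above the bench when free. Moves straight down only, 16 mm to its bottom stop. It takes 4 N to start it moving, then 0.8 N for each mm (10 N at 7.5 mm down, 17 N at the stop). A cassette's weight alone does not move it
- beaker: glass beaker, 68 mm wide, 85 mm tall, standing between rack and stand; bystander. Origin: centre of its underside
- jar: white plastic jar, 52 mm wide, 70 mm tall, on the near side between rack and stand; bystander. Origin: centre of its underside
- reagent_bottle: brown glass bottle, 84 mm wide, 170 mm tall, far to the right; bystander. Origin: centre of its underside
- tube_stand: open blue divided tray 90 x 140 x 50 mm, to the left; bystander. Origin: centre of its underside
- plastic_beaker: white plastic beaker, 80 mm wide, 100 mm tall, at the near right; bystander. Origin: centre of its underside
Things that resemble listed ones, but are neither listed nor needed, are in the scene too. What is shaped like the wide_cassette but orange or purple is not meant. What is shaped like the narrow_cassette but brown is not meant.

How it is judged:
On the way, in this order (a step that is already met when the one before it is completed fails the run):
1. the wider cassette is lifted clear of the rack in the fingers (z of wide_cassette in the frame of rack above 0.05 m and contact force between the fingers and wide_cassette above 1 N), for 0.2 s.
2. its foot is in both grooves of the casting stand (x of wide_cassette in the frame of stand between -0.004 and 0.004 m and y of wide_cassette in the frame of stand between -0.006 and 0.006 m and angle between the y axis of wide_cassette and the y axis of stand, either way round below 0.1 rad and z of wide_cassette in the frame of stand below 0.068 m), for 0.05 s.
3. it is pressed squarely on the rail with 6 to 14 N for a second (x of wide_cassette in the frame of stand between -0.004 and 0.004 m and y of wide_cassette in the frame of stand between -0.006 and 0.006 m and angle between the y axis of wide_cassette and the y axis of stand, either way round below 0.06 rad and angle between wide_cassette's own z axis and vertical below 0.06 rad and contact force between wide_cassette and rail between 6 and 14 N and contact force between the fingers and wide_cassette above 1 N), for 1 s.
At the end, for the whole second after the job is handed in: the wider cassette stands in both grooves, square to the stand (0.06 rad, within 4 mm across and 6 mm along the slot), still held by the fingers and pressed on the rail with 6 to 14 N, at rest; the narrower cassette still stands in the rack within 20 mm of its place (all of step 3 and z of wide_cassette in the frame of stand below 0.035 m and linear speed of wide_cassette below 0.01 m/s and distance of narrow_cassette from where it was at the start of the episode below 0.02 m and angle between narrow_cassette's own z axis and vertical below 0.2 rad); the arm keeps its last pose, push and grip.
It fails at once if the rail is driven to its bottom stop (z of rail in the frame of stand below 0.0065 m).
It fails at once if the cassette is dropped (contact force between the fingers and wide_cassette below 0.05 N and linear speed of wide_cassette above 0.5 m/s).
It fails at once if the narrower cassette is taken out or knocked (distance of narrow_cassette from where it was at the start of the episode above 0.03 m).
It fails at once if a bystander is pushed away (distance of any of beaker, jar, reagent_bottle, tube_stand, plastic_beaker from where it was at the start of the episode above 0.03 m).
It fails at once if a bystander is tipped (angle between any of beaker, jar, reagent_bottle, tube_stand, plastic_beaker's own z axis and vertical above 0.5 rad).
It also fails if it takes over 45 s, if anything falls off the work surface, if the arm or the gripper's body presses on something with over 40 N, if the wrist force passes 120 N, or if a joint passes its speed limit or range.

ROBOT

A 6-joint arm with a two-finger parallel gripper is mounted at the origin on the work surface. World frame = base frame: x ahead of the robot, y to its left, z up, the work surface at z = 0. Lengths are in m, angles in rad, forces in N, time in s.
With the tool pointing down it reaches from about 0.35 to 0.775 m from the base axis. Payload 7.3 kg.
Tool frame: the origin (TCP) lies midway between the tips of the shut fingers; the grasp point (between the pads) lies 19 mm behind it (tcp_to_grasp is the distance from the TCP to the grasp point, in m); z points along the fingers, y is the line along which they close (so a half turn about z gives the same grasp; the last joint's range is limited). The gripper opens to 92 mm and grips with 3 to 60 N. Pads are 19 mm wide; open, the fingers measure 130 mm over their backs; the gripper's body (75 mm by 190 mm) begins 47 mm behind the grasp point.
Start: joints at [-1.252, 0.342, 1.524, -0, 1.275, -0.146], TCP at [0.235, -0.469, 0.227] pointing down, gripper open.
Joint ranges: [-2.53, 2.53], [-0.77, 2.02], [0.04, 2.7], [-1, 4.14], [0.28, 2.66], [-3.11, 3.11]. Speed limits (rad/s): [2.57, 2.57, 3.14, 3.14, 3.14, 3.14].

INTERFACE

Orientations are given as [roll, pitch, yaw] about the fixed x, y, z axes, in that order (R = Rz(yaw) Ry(pitch) Rx(roll)).
In Python, from cell import observe, read_camera, calibration, hand_in, tcp_to_grasp gives the robot as it stands.
- The arm moves only by the tool send_rows, never from a script. Its argument "targets" is a list of rows, each a list of 5 numbers: the opening, from 0 (shut) to 1 (fully open), then the shift along the world's x, y, z in m, then the turn about the world's z in rad. A call has 1 to 5 rows; each row shifts and turns the commanded pose from where the row before left it; what a row does not reach is not made up. A row lasts 1/10 s, in which the tool goes at most 50 mm and 8.59 degrees, less where a joint would pass 70% of its speed; a pose out of reach is approached as far as the arm can. A call is refused whole if a number of a shift passes 0.05 or a number of a turn 0.15, either way. A call with a gripper value outside its range is refused whole. The fingers move at their own pace and stop on an object; "grip_force" is the grip in N (left out, the last holds). Time passes only in rows, so rows that do not move let the fingers close. It gives the time, the measured TCP pose, the force, the opening and the grip force at its end, in the units of the state.
- observe(): the state, without advancing time (a new reading comes with each control period).
- read_camera(name): name is "side" or "top"; returns (picture, depth): 400x640x3 uint8, red, green, blue; 400x640 float32, m along the optical axis (not along the pixel's ray), 0 where there is no reading.
- calibration(name): a dict with "intrinsics" (3x3 intrinsics, pixels), "k1" (the pictures are not rectified: a ray, as slopes to the right and down, at radius r is drawn at 1 + k1 r^2 times it, then the intrinsics apply), "world_to_cam" (4x4, takes a point from world to camera coordinates). Camera axes: x right, y up, looking along -z (the intrinsics and any distortion apply to the point x, -y, -z); pixel columns grow to the right and rows downward; lengths in m; the calibration is good to about 2 mm. A picture is of the moment at which its call begins. calibration takes no time and is no camera call.
- hand_in(): hands the job in; it is judged then, once.
The state is a dict: "time": time; "qpos": joint angles; "qvel": joint speeds; "joint_efforts": joint torques, N m; "tool_pos": TCP position; "tool_rot": TCP orientation; "contact_force": force on the tool from outside, world axes, zero at the start; "torque": the same for the moment, N m; "opening": finger opening in m; "grip_force": force on a finger pad.
Only numpy, scipy, OpenCV 4.12 (cv2) and the standard library are available. Lean on these libraries where they do the work, as an engineer would, in place of code of your own. Each camera call takes 0.05 s, during which the arm holds its last target. There are 200 camera calls.

## Working session

There is one attempt and no reset: what is moved stays moved. The work goes in short steps, Python scripts to look and compute and a tool call to move; the robot and the scene stay as the last step left them, time stands still between calls to the robot, and variables do not carry over. Pictures are saved under pics/ and viewed, at most 10 in all, crops included, and the job is handed in when it is done.

Besides the shell and the picture viewer there is one more tool, called after ">>>" as name(argument=value, ...), one argument or row to a line, values as JSON. send_rows: Moves the arm, as the interface text tells. Its arguments: {"type":"object","properties":{"targets":{"type":"array","items":{"type":"array","items":{"type":"number"}}},"grip_force":{"type":"number"}},"required":["targets"]}

```bash
mkdir -p pics; cat > h.py <<'E'
import numpy as np,cv2
from cell import *
def pts(name,D):
    c=calibration(name);K=np.array(c["intrinsics"]);k=c["k1"];T=np.linalg.inv(np.array(c["world_to_cam"]))
    v,u=np.mgrid[0:400,0:640].astype(float)
    p=cv2.undistortPoints(np.stack([u.ravel(),v.ravel()],1)[:,None],K,np.array([k,0,0,0,0.]))[:,0]
    d=D.ravel();P=np.stack([p[:,0]*d,-p[:,1]*d,-d,np.ones_like(d)],1)@T.T
    P=P[:,:3].reshape(400,640,3);P[D==0]=np.nan
    return P
E
python3 - <<'E'
from h import *
for n in("top","side"):
    I,D=read_camera(n);cv2.imwrite(f"pics/{n}0.png",I[...,::-1]);np.savez(f"{n}0.npz",I=I,D=D)
    c=calibration(n);print(n,np.linalg.inv(np.array(c["world_to_cam"]))[:3].round(3).tolist())
s=observe();print(s,tcp_to_grasp)
E
```

```text
top [[-0.028, 0.996, -0.084, 0.389], [-1.0, -0.027, 0.016, 0.001], [0.014, 0.084, 0.996, 1.25]]
side [[0.976, 0.161, -0.145, 0.286], [-0.216, 0.689, -0.692, -0.839], [-0.011, 0.707, 0.707, 0.934]]
{'time': 0.1, 'qpos': array([-1.25198250e+00,  3.42671896e-01,  1.52485653e+00, -3.23926821e-06,
        1.27541165e+00, -1.46016169e-01]), 'qvel': array([ 1.59019828e-04, -2.44812750e-03, -4.66913439e-05, -9.34728169e-04,
       -1.32452144e-03, -1.88373988e-04]), 'joint_efforts': array([ 1.84120116e-03, -4.32003701e+01, -2.44693333e+01,  7.19124824e-02,
        5.24965615e-02, -1.94714755e-05]), 'tool_pos': array([ 0.23524692, -0.46896738,  0.22612735]), 'tool_rot': array([-3.14025913e+00, -1.92981247e-04,  4.64830816e-01]), 'contact_force': array([-0.92322168,  0.58671917,  0.03323814]), 'torque': array([ 0.01055535,  0.00214413, -0.01570997]), 'grip_force': 0.0, 'opening': 0.09173535824067679} 0.0188
```

View pics/top0.png

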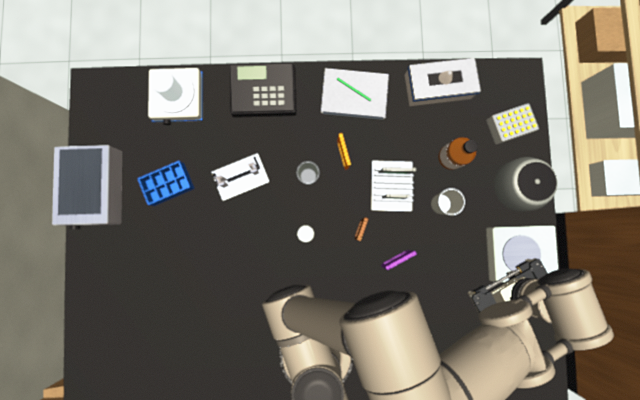

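View pics/side0.png

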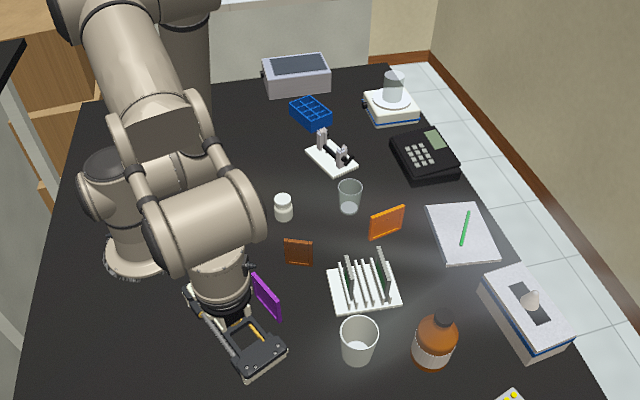

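The top view shows the rack at about (392,186), with a cassette in its far slot (~(395,169)) and another in its near slot (~(392,207)). The stand is at (240,176), rotated, with the beaker at (307,173) and the jar at (305,234). The side view shows the rack at (363,285) and the stand at (331,155). Next I'll crop and measure.

```bash
python3 - <<'E'
from h import *
out=[]
t=np.load("top0.npz");s=np.load("side0.npz")
a=cv2.resize(t["I"][140:230,350:440],(400,400),interpolation=cv2.INTER_CUBIC)
b=cv2.resize(t["I"][140:220,200:280],(400,400),interpolation=cv2.INTER_CUBIC)
cv2.imwrite("pics/c1.png",np.hstack([a,b])[...,::-1])
P=pts("top",t["D"])
def dump(n,P,box,zmin,zmax):
    Q=P.reshape(-1,3);m=(Q[:,0]>box[0])&(Q[:,0]<box[1])&(Q[:,1]>box[2])&(Q[:,1]<box[3])&(Q[:,2]>zmin)&(Q[:,2]<zmax)
    Q=Q[m]
    if len(Q)<4: print(n,len(Q));return
    r=cv2.minAreaRect((Q[:,:2]*1000).astype(np.float32));print(n,len(Q),r,"z",np.percentile(Q[:,2],[5,50,95]).round(4),"mean",Q.mean(0).round(4))
S=pts("side",s["D"])
print("rack px",P[186,392],"stand",P[176,240],P[193,230])
rc=P[186,392];sc=P[176,240]
for n,C in(("top",P),("side",S)):
    bx=(rc[0]-.12,rc[0]+.12,rc[1]-.1,rc[1]+.1)
    dump(n+" rack base",C,bx,.006,.045)
    dump(n+" far",C,(rc[0]+.0,rc[0]+.12,bx[2],bx[3]),.06,.12)
    dump(n+" near",C,(rc[0]-.12,rc[0]-.0,bx[2],bx[3]),.06,.12)
    bx=(sc[0]-.11,sc[0]+.11,sc[1]-.12,sc[1]+.12)
    dump(n+" stand all",C,bx,.006,.12)
    dump(n+" stand base",C,bx,.006,.018)
    dump(n+" guides",C,bx,.078,.1)
    Q=C.reshape(-1,3)
print(P[173,307],P[234,305])
E
```

```text
rack px [ 0.52891878 -0.25920119  0.01229195] stand [0.57096394 0.22554666 0.03360906] [0.5200806  0.26215384 0.01200514]
top rack base 1660 ((529.5667724609375, -262.05810546875), (185.36795043945312, 224.80853271484375), 89.32550048828125) z [0.0081 0.0135 0.0427] mean [ 0.5253 -0.2547  0.0188]
top far 169 ((569.2562866210938, -261.872802734375), (100.31766510009766, 10.710089683532715), 86.35900115966797) z [0.0645 0.1011 0.1058] mean [ 0.5684 -0.2609  0.0958]
top near 114 ((467.12127685546875, -215.583740234375), (43.662410736083984, 152.68768310546875), 29.33155059814453) z [0.0759 0.1013 0.1044] mean [ 0.4825 -0.2444  0.0975]
top stand all 1564 ((565.0746459960938, 225.0753631591797), (223.94876098632812, 225.74981689453125), 7.588199138641357) z [0.0078 0.0131 0.0769] mean [0.5693 0.227  0.0219]
top stand base 1177 ((565.0746459960938, 225.0753631591797), (223.94876098632812, 225.74981689453125), 7.588199138641357) z [0.0074 0.0119 0.016 ] mean [0.568  0.2266 0.0118]
top guides 72 ((571.2889404296875, 229.19493103027344), (29.662412643432617, 124.45849609375), 20.8553180694580
[... 469 characters left out ...]
5186462402344, 158.5428466796875), 29.073692321777344) z [0.0636 0.0923 0.103 ] mean [ 0.4733 -0.2427  0.0889]
side stand all 1273 ((567.7356567382812, 240.5056610107422), (110.59282684326172, 268.0962829589844), 24.720783233642578) z [0.0086 0.0143 0.0785] mean [0.5691 0.2185 0.0283]
side stand base 737 ((567.7356567382812, 240.5056610107422), (110.59282684326172, 268.0962829589844), 24.720783233642578) z [0.0079 0.0121 0.0154] mean [0.5642 0.2178 0.0119]
side guides 66 ((572.3785400390625, 228.79397583007812), (31.130373001098633, 126.86919403076172), 21.4252986907959) z [0.0789 0.0835 0.0876] mean [0.5746 0.229  0.0833]
[0.57940988 0.0138913  0.0046683 ] [0.38292431 0.0240429  0.06941133]
```

View pics/c1.png

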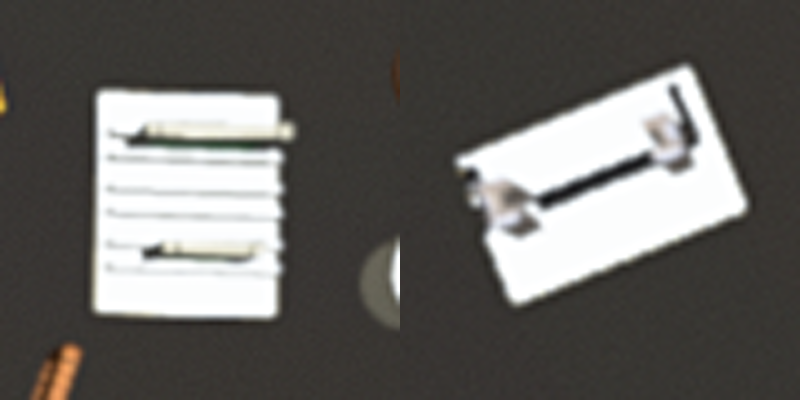

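The wide cassette is in the far slot (100 mm long). The stand is yawed about +21°. Next come finer fits.

```bash
cat >> h.py <<'E'
def plane(name,uv,z):
    c=calibration(name);K=np.array(c["intrinsics"]);T=np.linalg.inv(np.array(c["world_to_cam"]))
    p=cv2.undistortPoints(np.asarray(uv,float).reshape(-1,1,2),K,np.array([c["k1"],0,0,0,0.]))[:,0]
    d=np.stack([p[:,0],-p[:,1],-np.ones(len(p))],1)@T[:3,:3].T
    return (T[:3,3]+d*((z-T[2,3])/d[:,2])[:,None])[:,:2]
def rect(X):
    (c,(w,h),a)=cv2.minAreaRect((X*1000).astype(np.float32))
    if h<w: w,h,a=h,w,a+90      # h long side, its direction a+90; yaw of short axis = a
    return np.round(c,1),round(w,1),round(h,1),round((a+90)%180-90,2)
def topbar(name,I,D,box,z0,z1):
    P=pts(name,D);m=(P[...,0]>box[0])&(P[...,0]<box[1])&(P[...,1]>box[2])&(P[...,1]<box[3])&(P[...,2]>z0)&(P[...,2]<z1)
    return P[m]
E
python3 - <<'E'
from h import *
for n in("top","side"):
    f=np.load(n+"0.npz");I,D=f["I"],f["D"];P=pts(n,D)
    g=I.min(2)
    for nm,b in(("stand",(.44,.70,.1,.35)),("rack",(.42,.64,-.36,-.15))):
        m=((P[...,0]>b[0])&(P[...,0]<b[1])&(P[...,1]>b[2])&(P[...,1]<b[3])&(g>110)&(P[...,2]<.02)&(P[...,2]>.003)).astype(np.uint8)
        k,l,st,_=cv2.connectedComponentsWithStats(m,connectivity=8);i=1+st[1:,4].argmax()
        v,u=np.where(l==i);print(n,nm,st[i,4],rect(plane(n,np.stack([u,v],1),.012)))
    for nm,b in(("wide",(.535,.60,-.34,-.19)),("narrow",(.46,.515,-.33,-.20))):
        Q=topbar(n,I,D,b,.096,.108);print(n,nm,len(Q),rect(Q[:,:2]),Q.mean(0).round(4), "y range",Q[:,1].min().round(4),Q[:,1].max().round(4))
    Q=topbar(n,I,D,(.5,.65,.13,.32),.074,.09);print("guides",len(Q),rect(Q[:,:2]))
    m=(P[...,0]>.5)&(P[...,0]<.65)&(P[...,1]>.15)&(P[...,1]<.3)&(P[...,2]>.030)&(P[...,2]<.040)&(I.max(2)<70)
    Q=P[m];print("rail",len(Q),rect(Q[:,:2]),Q.mean(0).round(4))
E
```

```text
top stand 1183 (array([572.6, 230.3]), 104.8, 162.3, 20.51)
top rack 1222 (array([ 530.7, -257.6]), 133.5, 165.0, 87.21)
top wide 118 (array([ 569.7, -261.9]), 10.5, 100.4, -3.12) [ 0.5693 -0.2629  0.1023] y range -0.3123 -0.2118
top narrow 87 (array([ 489.8, -255.7]), 9.5, 69.7, -1.94) [ 0.4897 -0.2553  0.1019] y range -0.2905 -0.221
guides 97 (array([571.9, 229.6]), 29.8, 124.5, 21.55)
rail 35 (array([578.8, 214.6]), 10.4, 104.0, 26.85) [0.5726 0.2287 0.0358]
side stand 673 (array([572.7, 224.7]), 104.8, 166.9, 20.14)
side rack 1664 (array([ 528.9, -262. ]), 133.9, 160.9, 86.86)
side wide 175 (array([ 569.2, -265.5]), 12.0, 100.9, -4.75) [ 0.569  -0.2674  0.1011] y range -0.3157 -0.2152
side narrow 129 (array([ 490.1, -259.3]), 10.5, 70.6, -3.7) [ 0.49   -0.2605  0.1011] y range -0.2942 -0.2241
guides 98 (array([572.4, 228.8]), 31.1, 126.9, 21.43)
rail 69 (array([580.6, 212.6]), 25.0, 112.5, 34.2) [0.5799 0.2137 0.0346]
```

>>> send_rows(
  targets=[
    [0.6,0.048,0.029,0,0.145],
    [0.6,0.048,0.029,0,0.145],
    [0.6,0.048,0.029,0,0.145],
    [0.6,0.048,0.029,0,0.145],
    [0.6,0.048,0.029,0,0.145],
  ],
)

```text
time: 0.6
tool_pos: [0.4507, -0.3386, 0.2264]
tool_rot: [-3.141, -0.0, 1.196]
contact_force: [-0.3, -1.3, 0.6]
opening: 0.0574
grip_force: 0.0
```

>>> send_rows(
  targets=[
    [0.6,0.048,0.03,0,0.145],
    [0.6,0.046,0.03,0,0.145],
    [0.6,0,0,0,0.04],
    [0.6,0,0,0,0],
    [0.6,0,0,0,0],
  ],
)

```text
time: 1.1
tool_pos: [0.5331, -0.2864, 0.2263]
tool_rot: [-3.141, -0.0, 1.518]
contact_force: [-0.0, -0.4, -0.1]
opening: 0.0554
grip_force: 0.0
```

>>> send_rows(
  targets=[
    [0.6,0.036,0.022,0,0],
    [0.6,0,0,-0.05,0],
    [0.6,0,0,-0.05,0],
    [0.6,0,0,0,0],
    [0.6,0,0,0,0],
  ],
)

```text
time: 1.6
tool_pos: [0.569, -0.2652, 0.1274]
tool_rot: [-3.141, -0.0, 1.518]
contact_force: [-0.1, -0.1, 0.2]
opening: 0.0546
grip_force: 0.0
```

```bash
python3 - <<'E'
from h import *
a=[]
for n in("top","side"):
    I,D=read_camera(n)
    c=I[120:220,340:440] if n=="top" else I[215:335,305:425]
    a.append(cv2.resize(c,(400,400),interpolation=cv2.INTER_CUBIC))
cv2.imwrite("pics/g1.png",np.hstack(a)[...,::-1]);s=observe();print(s["tool_pos"],s["tool_rot"],s["contact_force"])
E
```

```text
[ 0.57067799 -0.26586166  0.13000084] [3.13706562e+00 2.48192751e-03 1.51820920e+00] [0.20210759 0.3180181  0.3235094 ]
```

View pics/g1.png

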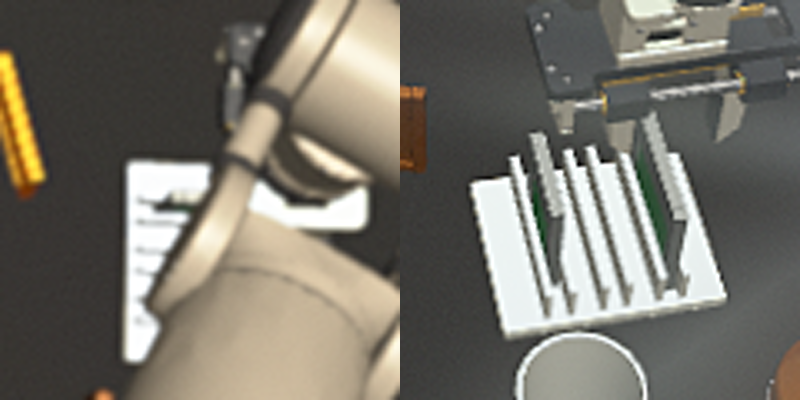

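The side crop shows the two fingers, tips at about (620,140) and (725,130), straddling the far (wide) cassette. I'll go down and grip.

>>> send_rows(
  targets=[
    [0.6,0,0,-0.03,0],
    [0.6,0,0,-0.027,0],
    [0.6,0,0,0,0],
    [0.0,0,0,0,0],
    [0.0,0,0,0,0],
  ],
  grip_force=40,
)

```text
time: 2.2
tool_pos: [0.571, -0.2652, 0.0727]
tool_rot: [3.137, 0.002, 1.52]
contact_force: [0.2, 0.8, 0.6]
opening: 0.0435
grip_force: 0.0
```

>>> send_rows(
  targets=[
    [0.0,0,0,0,0],
    [0.0,0,0,0,0],
    [0.0,0,0,0,0],
  ],
)

```text
time: 2.5
tool_pos: [0.5699, -0.2643, 0.0704]
tool_rot: [3.141, 0.0, 1.52]
contact_force: [-0.4, 0.5, 0.2]
opening: 0.0201
grip_force: 0.0
```

>>> send_rows(
  targets=[
    [0.0,0,0,0,0],
    [0.0,0,0,0,0],
    [0.0,0,0,0,0],
    [0.0,0,0,0,0],
  ],
)

```text
time: 2.9
tool_pos: [0.5697, -0.2642, 0.0699]
tool_rot: [3.141, 0.0, 1.52]
contact_force: [-1.6, 0.3, 1.9]
opening: 0.0097
grip_force: 40.0
```

>>> send_rows(
  targets=[
    [0.0,0,0,0.01,0],
    [0.0,0,0,0.02,0],
    [0.0,0,0,0.03,0],
    [0.0,0,0,0.03,0],
    [0.0,0,0,0.03,0],
  ],
)

```text
time: 3.4
tool_pos: [0.5693, -0.2641, 0.1912]
tool_rot: [-3.141, -0.0, 1.52]
contact_force: [0.3, -0.1, -1.4]
opening: 0.0097
grip_force: 40.0
```

>>> send_rows(
  targets=[
    [0.0,0,0,0.02,0],
    [0.0,0,0,0,0],
    [0.0,0,0,0,0],
    [0.0,0,0,0,0],
  ],
)

```text
time: 3.8
tool_pos: [0.5688, -0.2638, 0.2079]
tool_rot: [-3.139, -0.002, 1.52]
contact_force: [0.0, 0.2, -0.8]
opening: 0.0098
grip_force: 40.0
```

>>> send_rows(
  targets=[
    [0.0,0,0.02,0,0],
    [0.0,0,0.035,0,0.04],
    [0.0,0,0.045,0,0.05],
    [0.0,0,0.045,0,0.05],
    [0.0,0,0.045,0,0.05],
  ],
)

```text
time: 4.3
tool_pos: [0.5686, -0.0715, 0.2086]
tool_rot: [-3.14, -0.001, 1.712]
contact_force: [0.6, 0.1, -1.4]
opening: 0.0098
grip_force: 40.0
```

>>> send_rows(
  targets=[
    [0.0,0,0.045,0,0.05],
    [0.0,0,0.045,0,0.05],
    [0.0,0,0.045,0,0.05],
    [0.0,0,0.045,0,0.04],
    [0.0,0,0.045,0,0.035],
  ],
)

```text
time: 4.8
tool_pos: [0.5682, 0.1534, 0.2087]
tool_rot: [-3.14, -0.001, 1.937]
contact_force: [1.3, 0.1, -1.7]
opening: 0.0096
grip_force: 40.0
```

>>> send_rows(
  targets=[
    [0.0,0,0.035,0,0],
    [0.0,0,0.025,0,0],
    [0.0,0,0.015,0,0],
    [0.0,0,0,0,0],
    [0.0,0,0,0,0],
  ],
)

```text
time: 5.3
tool_pos: [0.5693, 0.2252, 0.2092]
tool_rot: [-3.14, 0.0, 1.935]
contact_force: [-1.0, -0.4, -1.9]
opening: 0.0099
grip_force: 40.0
```

```bash
python3 - <<'E'
from h import *
for i in range(2):
    for n in("top","side"):
        I,D=read_camera(n);np.savez(f"{n}1.npz",I=I,D=D)
        s=observe();print(n,s["tool_pos"].round(4),s["tool_rot"].round(4),s["contact_force"].round(2),s["torque"].round(2))
a=[cv2.resize(c,(400,400),interpolation=cv2.INTER_CUBIC) for c in (np.load("top1.npz")["I"][120:240,180:300],np.load("side1.npz")["I"][70:190,270:390])]
cv2.imwrite("pics/s1.png",np.hstack(a)[...,::-1])
E
```

```text
top [0.5695 0.2247 0.2094] [-3.1408e+00  5.0000e-04  1.9340e+00] [ 0.28  0.9  -0.91] [ 0.02 -0.14  0.  ]
side [0.5697 0.2244 0.2096] [-3.1411e+00  4.0000e-04  1.9334e+00] [-1.24 -0.74 -1.97] [ 0.02 -0.08  0.  ]
top [0.5698 0.2244 0.2097] [-3.1413e+00  3.0000e-04  1.9331e+00] [ 0.5  -0.06 -0.63] [-0.03 -0.11 -0.  ]
side [0.5698 0.2244 0.2098] [-3.1415e+00  2.0000e-04  1.9330e+00] [ 0.44  0.22 -1.04] [ 0.01 -0.11  0.03]
```

View pics/s1.png

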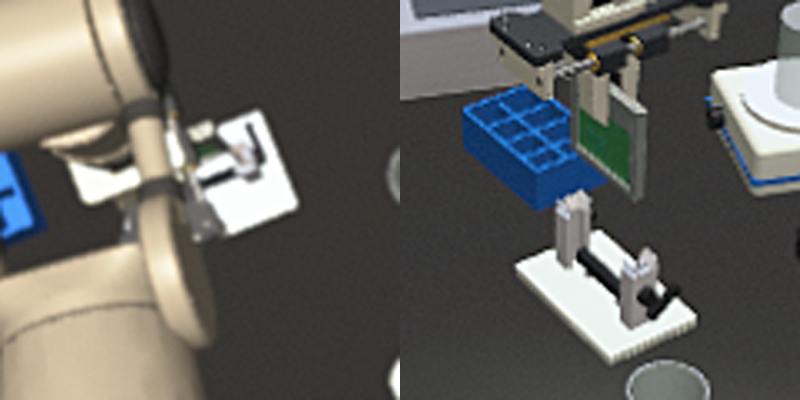

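The side crop shows the cassette upright in the fingers above the stand, with its lower right corner at (635,195) and the guides at (575,215) and (640,280). Next I'll measure the cassette relative to the stand.

```bash
python3 - <<'E'
from h import *
def loc(Q,c,a):
    R=np.array([[np.cos(a),np.sin(a)],[-np.sin(a),np.cos(a)]]);return (Q[:,:2]-c)@R.T*1000
a=np.radians(20.8);c0=np.array([.5722,.2293])
for n in("side","top"):
    D=np.load(n+"1.npz")["D"];P=pts(n,D).reshape(-1,3)
    L=loc(P,c0,a)
    for z0,z1 in((.155,.18),(.18,.2),(.2,.22)):
        m=(P[:,2]>z0)&(P[:,2]<z1)&(abs(L[:,0])<30)&(abs(L[:,1])<75)
        if m.sum()>10:
            l=L[m];p=np.polyfit(l[:,1],l[:,0],1);print(n,z0,m.sum(),rect(P[m][:,:2]),"local x pct",np.percentile(l[:,0],[2,10,50,90,98]).round(1),"y",np.percentile(l[:,1],[0,2,98,100]).round(1))
    m=(abs(L[:,0])<15)&(abs(L[:,1])<60)&(P[:,2]>.13);print("zmin",np.percentile(P[m][:,2],[0,1,3]))
    # guides from the start view
    P=pts(n,np.load(n+"0.npz")["D"]).reshape(-1,3);L=loc(P,c0,a)
    for s in(1,-1):
        m=(P[:,2]>.076)&(P[:,2]<.09)&(abs(L[:,0])<30)&(s*L[:,1]>20)&(s*L[:,1]<80)
        l=L[m];print(" guide",s,m.sum(),"x",np.percentile(l[:,0],[2,50,98]).round(1),"y",np.percentile(l[:,1],[2,50,98]).round(1))
    m=(abs(L[:,0])<60)&(abs(L[:,1])<90)&(P[:,2]>.024)&(P[:,2]<.040)&(abs(L[:,1])<36)
    l=L[m];print(" rail",m.sum(),"x",np.percentile(l[:,0],[2,50,98]).round(1),"y",np.percentile(l[:,1],[2,98]).round(1),"fit",np.polyfit(l[:,1],l[:,0],1).round(3))
E
```

```text
side 0.155 177 (array([567.2, 219.9]), 14.1, 104.8, 24.98) local x pct [-10.2  -9.2  -6.5  -4.2  -0.8] y [-59.7 -57.2  41.7  45.7]
side 0.18 133 (array([571.5, 221.6]), 14.8, 100.9, 20.17) local x pct [-10.4  -8.7  -6.2  -4.1   1.2] y [-57.3 -56.4  42.3  43.6]
side 0.2 89 (array([562.7, 218.7]), 20.3, 102.1, 24.21) local x pct [-16.5  -9.9  -6.9  -3.6  -1.1] y [-57.  -56.5  43.4  45. ]
zmin [0.14846222 0.15270931 0.15595055]
 guide 1 40 x [-13.3   2.6  13.9] y [42.7 54.  61.9]
 guide -1 39 x [-14.9   5.4  14.9] y [-63.2 -56.7 -42.8]
 rail 78 x [-6.  -2.6  5.9] y [-27.5  34.9] fit [ 0.022 -1.624]
top 0.155 26 (array([579.8, 186.8]), 8.5, 26.3, 32.59) local x pct [-10.1  -9.9  -8.   -5.9  -3.5] y [-54.4 -54.3 -29.  -28.7]
top 0.18 16 (array([580.5, 185.9]), 8.1, 23.9, 33.42) local x pct [-10.   -9.9  -7.1  -3.6  -1.2] y [-54.3 -54.3 -31.2 -31.1]
top 0.2 12 (array([580.7, 184.4]), 6.4, 20.9, 33.64) local x pct [-9.8 -9.4 -8.9 -5.9 -3.3] y [-54.5 -54.5 -34.6 -34.4]
zmin [0.15090426 0.16264555 0.18875822]
 guide 1 43 x [-15.1   1.9  13.7] y [45.1 55.3 62.3]
 guide -1 41 x [-14.2   1.   13.3] y [-61.4 -54.2 -44.9]
 rail 92 x [-6.2 -1.4  5.1] y [-34.   33.3] fit [ 1.000e-03 -1.056e+00]
```

>>> send_rows(
  targets=[
    [0.0,0.002,0.006,0,0],
    [0.0,0,0,-0.02,0],
    [0.0,0,0,-0.02,0],
    [0.0,0,0,-0.01,0],
    [0.0,0,0,0,0],
  ],
)

```text
time: 6.0
tool_pos: [0.571, 0.2315, 0.1582]
tool_rot: [-3.139, -0.0, 1.934]
contact_force: [-0.7, -0.8, -1.0]
opening: 0.0099
grip_force: 40.0
```

>>> send_rows(
  targets=[
    [0.0,0,0,0,0],
    [0.0,0,0,0,0],
    [0.0,0,0,0,0],
  ],
)

```text
time: 6.3
tool_pos: [0.5721, 0.2319, 0.1608]
tool_rot: [3.14, 0.0, 1.935]
contact_force: [-0.2, 1.0, -1.7]
opening: 0.0099
grip_force: 40.0
```

```bash
cat >> h.py <<'E'
def loc(Q,c,a):
    R=np.array([[np.cos(a),np.sin(a)],[-np.sin(a),np.cos(a)]]);return (Q[:,:2]-c)@R.T*1000
A=np.radians(20.8);C0=np.array([.5722,.2293])
def meas(zs,k=4):
    for n in("side","top"):
        D=[];
        for i in range(k):
            I,d=read_camera(n);D.append(d)
        D=np.median(D,0);np.savez(n+"2.npz",I=I,D=D);P=pts(n,D).reshape(-1,3);L=loc(P,C0,A)
        for z0,z1 in zs:
            m=(P[:,2]>z0)&(P[:,2]<z1)&(abs(L[:,0])<14)&(abs(L[:,1])<66);l=L[m]
            if len(l)<10: continue
            e=np.percentile(l[:,1],[1,99]);f=l[(l[:,1]>e[0]+6)&(l[:,1]<e[1]-4)]
            p=np.polyfit(f[:,1],f[:,0],1)
            print(n,z0,len(l),"y ends",e.round(1),"face x median",np.median(f[:,0]).round(1),"slope,x0",p.round(3))
    s=observe();print(s["tool_pos"].round(4),s["tool_rot"].round(4),s["contact_force"].round(2),loc(s["tool_pos"][None],C0,A))
E
python3 - <<'E'
from h import *
meas([(.105,.12),(.12,.135),(.135,.15),(.105,.15)])
c=[cv2.resize(x,(400,400),interpolation=cv2.INTER_CUBIC) for x in (np.load("top2.npz")["I"][140:220,200:280],np.load("side2.npz")["I"][95:185,285:375])]
cv2.imwrite("pics/s2.png",np.hstack(c)[...,::-1])
E
```

```text
side 0.105 98 y ends [-48.4  50.1] face x median -1.6 slope,x0 [-0.006 -1.65 ]
side 0.12 90 y ends [-48.4  49.1] face x median -1.2 slope,x0 [-0.027 -1.054]
side 0.135 90 y ends [-48.7  50.1] face x median -1.2 slope,x0 [-0.015 -1.31 ]
side 0.105 278 y ends [-48.6  50.1] face x median -1.3 slope,x0 [-0.016 -1.359]
top 0.105 17 y ends [-48.  -21.9] face x median -4.0 slope,x0 [ 0.006 -3.568]
top 0.135 11 y ends [-48.1 -24.2] face x median -2.3 slope,x0 [0.209 4.267]
top 0.105 37 y ends [-48.2 -22.4] face x median -2.7 slope,x0 [ 0.095 -0.074]
[0.5716 0.2318 0.1598] [ 3.1414 -0.      1.9348] [ 0.18  0.41 -0.75] [[0.33313297 2.53848095]]
```

View pics/s2.png

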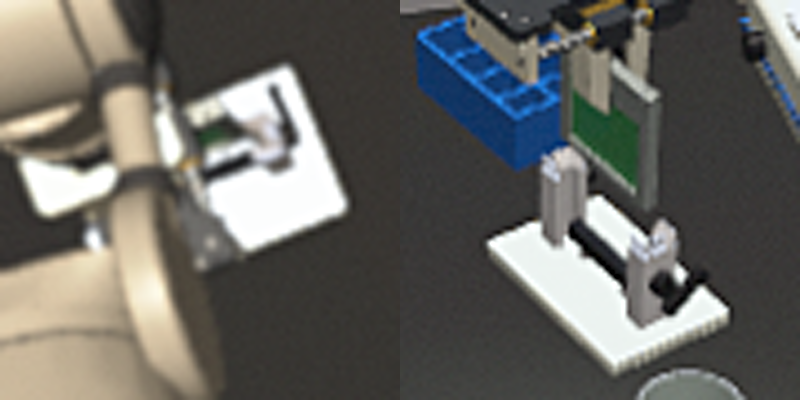

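The side crop shows the cassette just above the guides, its lower corner at (650,205), slightly toward +y. I'll refine x from the frame edge.

```bash
python3 - <<'E'
from h import *
for n in("side","top"):
    P=pts(n,np.load(n+"2.npz")["D"]).reshape(-1,3);L=loc(P,C0,A)
    m=(P[:,2]>.08)&(P[:,2]<.15)&(abs(L[:,0])<16)&(abs(L[:,1])<60)
    if n=="side": print("zmin",np.percentile(P[m&(L[:,1]>-40)&(L[:,1]<40)&(P[:,2]>.09)][:,2],[0,1,5]).round(4))
    for y0,y1 in((-50,-46),(-46,-42),(-42,-36),(-30,30),(38,44),(44,49)):
        k=m&(L[:,1]>y0)&(L[:,1]<y1)&(P[:,2]>.095)
        if k.sum()>3: print(n,y0,k.sum(),np.percentile(L[k][:,0],[2,10,50,90,98]).round(1))
E
```

```text
zmin [0.1027 0.104  0.1055]
side -50 33 [-3.3 -2.5  2.   5.1  6.2]
side -46 11 [-4.1 -4.1 -2.7 -0.7  1.4]
side -42 11 [-3.  -3.  -2.1 -1.6 -1.4]
side -30 157 [-3.4 -2.7 -1.   0.1  0.7]
side 38 23 [-5.2 -4.6 -2.8 -0.6 -0.2]
side 44 9 [-5.4 -4.6 -3.7 -3.4 -3.1]
top -50 7 [-4.6 -4.5 -1.3  5.6  7.5]
top -46 6 [-5.1 -5.  -4.8 -4.6 -4.5]
top -42 6 [-5.  -5.  -4.8 -2.6 -2.2]
top -30 11 [-5.1 -5.  -2.2 -1.9 -1.8]
```

>>> send_rows(
  targets=[
    [0.0,-0.0003,-0.0015,0,0],
    [0.0,0,0,-0.008,0],
    [0.0,0,0,-0.008,0],
    [0.0,0,0,-0.006,0],
    [0.0,0,0,0,0],
  ],
)

```text
time: 7.2
tool_pos: [0.5705, 0.2301, 0.1361]
tool_rot: [-3.139, -0.0, 1.935]
contact_force: [-0.0, -0.6, -1.7]
opening: 0.0098
grip_force: 40.0
```

>>> send_rows(
  targets=[
    [0.0,0,0,-0.005,0],
    [0.0,0,0,-0.005,0],
    [0.0,0,0,0,0],
    [0.0,0,0,0,0],
  ],
)

```text
time: 7.6
tool_pos: [0.5713, 0.2303, 0.1277]
tool_rot: [3.142, 0.0, 1.935]
contact_force: [0.2, 0.1, -0.8]
opening: 0.0099
grip_force: 40.0
```

```bash
python3 - <<'E'
from h import *
meas([(.092,.11),(.11,.14),(.092,.14)])
E
```

```text
side 0.092 104 y ends [-49.8  48.8] face x median -1.5 slope,x0 [ 0.002 -1.628]
side 0.11 130 y ends [-50.5  47.6] face x median -2.1 slope,x0 [-0.017 -2.861]
side 0.092 234 y ends [-50.1  48.4] face x median -1.8 slope,x0 [-0.006 -2.237]
top 0.092 12 y ends [-49.5 -26.3] face x median -3.4 slope,x0 [0.224 4.257]
top 0.11 17 y ends [-49.7 -28.8] face x median -5.2 slope,x0 [0.315 7.828]
top 0.092 29 y ends [-49.6 -26.7] face x median -4.2 slope,x0 [0.191 2.824]
[0.5714 0.2303 0.1279] [3.1413 0.     1.9348] [-0.03  0.49 -1.73] [[-0.43687294  1.23038854]]
```

>>> send_rows(
  targets=[
    [0.0,0,0,-0.005,0],
    [0.0,0,0,-0.005,0],
    [0.0,0,0,-0.005,0],
    [0.0,0,0,0,0],
    [0.0,0,0,0,0],
  ],
)

```text
time: 8.5
tool_pos: [0.5712, 0.2302, 0.1125]
tool_rot: [-3.141, -0.0, 1.935]
contact_force: [0.1, 0.3, -1.5]
opening: 0.0097
grip_force: 40.0
```

>>> send_rows(
  targets=[
    [0.0,0,0,-0.005,0],
    [0.0,0,0,-0.005,0],
    [0.0,0,0,-0.003,0],
    [0.0,0,0,0,0],
    [0.0,0,0,0,0],
  ],
)

```text
time: 9.0
tool_pos: [0.5713, 0.2303, 0.0996]
tool_rot: [-3.141, 0.0, 1.935]
contact_force: [-0.5, -0.0, -1.1]
opening: 0.0095
grip_force: 40.0
```

>>> send_rows(
  targets=[
    [0.0,0,0,0,0],
    [0.0,0,0,0,0],
    [0.0,0,0,0,0],
  ],
)

```text
time: 9.3
tool_pos: [0.5713, 0.2303, 0.0999]
tool_rot: [3.141, 0.0, 1.935]
contact_force: [0.7, 0.4, -1.9]
opening: 0.01
grip_force: 40.0
```

```bash
python3 - <<'E'
from h import *
F=[]
for i in range(6): read_camera("side");s=observe();F.append(s["contact_force"])
print(np.mean(F,0).round(2),np.std(F,0).round(2),s["tool_pos"].round(4),s["torque"].round(2))
E
```

```text
[ 0.13 -0.35 -1.37] [0.59 0.43 0.43] [0.5713 0.2303 0.0998] [-0.01 -0.13  0.01]
```

>>> send_rows(
  targets=[
    [0.0,0,0,-0.002,0],
    [0.0,0,0,-0.002,0],
    [0.0,0,0,0,0],
    [0.0,0,0,0,0],
  ],
)

```text
time: 10.0
tool_pos: [0.5712, 0.2303, 0.0956]
tool_rot: [-3.141, -0.0, 1.935]
contact_force: [-0.1, 0.6, -1.4]
opening: 0.0098
grip_force: 40.0
```

>>> send_rows(
  targets=[
    [0.0,0,0,-0.001,0],
    [0.0,0,0,0,0],
    [0.0,0,0,0,0],
  ],
)

```text
time: 10.3
tool_pos: [0.5713, 0.2303, 0.0947]
tool_rot: [3.142, -0.0, 1.935]
contact_force: [0.4, -0.4, -1.2]
opening: 0.0098
grip_force: 40.0
```

>>> send_rows(
  targets=[
    [0.0,0,0,-0.001,0],
    [0.0,0,0,0,0],
    [0.0,0,0,0,0],
  ],
)

```text
time: 10.6
tool_pos: [0.5715, 0.2303, 0.0939]
tool_rot: [3.141, 0.0, 1.935]
contact_force: [-0.2, -0.4, 0.6]
opening: 0.0097
grip_force: 40.0
```

>>> send_rows(
  targets=[
    [0.0,0,0,-0.001,0],
    [0.0,0,0,0,0],
    [0.0,0,0,0,0],
  ],
)

```text
time: 10.9
tool_pos: [0.5715, 0.2303, 0.0931]
tool_rot: [3.141, 0.0, 1.935]
contact_force: [-1.0, -0.3, 2.7]
opening: 0.0103
grip_force: 40.0
```

>>> send_rows(
  targets=[
    [0.0,0,0,-0.001,0],
    [0.0,0,0,0,0],
    [0.0,0,0,0,0],
  ],
)

```text
time: 11.2
tool_pos: [0.5715, 0.2303, 0.0919]
tool_rot: [3.141, 0.0, 1.935]
contact_force: [0.3, -0.2, 3.0]
opening: 0.0103
grip_force: 40.0
```

>>> send_rows(
  targets=[
    [0.0,0,0,-0.001,0],
    [0.0,0,0,-0.001,0],
    [0.0,0,0,0,0],
    [0.0,0,0,0,0],
  ],
)

```text
time: 11.6
tool_pos: [0.5715, 0.2303, 0.0899]
tool_rot: [3.141, 0.0, 1.935]
contact_force: [-0.9, 0.7, 4.9]
opening: 0.0096
grip_force: 40.0
```

>>> send_rows(
  targets=[
    [0.0,0,0,-0.001,0],
    [0.0,0,0,-0.001,0],
    [0.0,0,0,0,0],
    [0.0,0,0,0,0],
  ],
)

```text
time: 12.0
tool_pos: [0.5715, 0.2303, 0.0882]
tool_rot: [3.141, 0.0, 1.935]
contact_force: [-1.3, -0.7, 7.6]
opening: 0.0097
grip_force: 40.0
```

```bash
python3 - <<'E'
from h import *
F=[]
for i in range(8): read_camera("side");s=observe();F.append(s["contact_force"])
print(np.mean(F,0).round(2),np.std(F,0).round(2),s["tool_pos"].round(4),s["torque"].round(2),s["time"])
E
```

```text
[-1.12 -0.41  6.62] [0.58 0.35 0.48] [0.5715 0.2303 0.0882] [-0.02  0.13 -0.01] 12.4
```

>>> send_rows(
  targets=[
    [0.0,0,0,-0.001,0],
    [0.0,0,0,-0.0015,0],
    [0.0,0,0,0,0],
    [0.0,0,0,0,0],
    [0.0,0,0,0,0],
  ],
)

```text
time: 12.9
tool_pos: [0.5715, 0.2303, 0.086]
tool_rot: [3.141, 0.0, 1.935]
contact_force: [-2.2, -1.2, 8.9]
opening: 0.0093
grip_force: 40.0
```

>>> send_rows(
  targets=[
    [0.0,0,0,0,0],
    [0.0,0,0,0,0],
    [0.0,0,0,0,0],
    [0.0,0,0,0,0],
    [0.0,0,0,0,0],
  ],
)

```text
time: 13.4
tool_pos: [0.5715, 0.2303, 0.086]
tool_rot: [3.141, 0.0, 1.935]
contact_force: [-1.5, 0.0, 8.4]
opening: 0.01
grip_force: 40.0
```

```bash
python3 - <<'E'
from h import *
F=[]
for i in range(12): I,_=read_camera("side");s=observe();F.append(s["contact_force"])
print(np.mean(F,0).round(2),np.std(F,0).round(2),s["tool_pos"].round(4),s["tool_rot"].round(4),s["time"],s["grip_force"])
meas([(.09,.115)],3)
c=np.hstack([cv2.resize(x,(400,400),interpolation=cv2.INTER_CUBIC) for x in (I[95:185,285:375],I[215:335,305:425])]);cv2.imwrite("pics/f.png",c[...,::-1])
E
```

```text
[-1.9  -0.31  8.71] [0.5  0.33 0.63] [0.5716 0.2303 0.086 ] [3.1406e+00 1.0000e-04 1.9348e+00] 14.0 39.9953430891037
side 0.09 90 y ends [-49.7  43.9] face x median -4.1 slope,x0 [-0.016 -4.674]
top 0.09 14 y ends [-49.6 -31.8] face x median -5.5 slope,x0 [ 4.000e-03 -5.264e+00]
[0.5715 0.2303 0.086 ] [3.1406e+00 1.0000e-04 1.9348e+00] [-2.42 -0.24  8.35] [[-0.26317227  1.18512188]]
```

View pics/f.png

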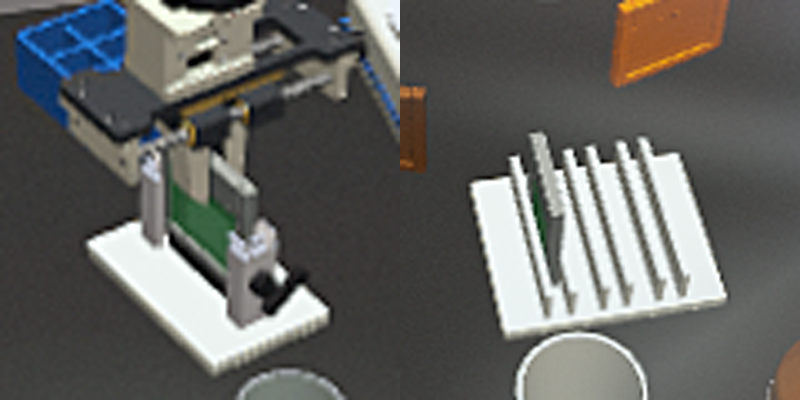

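The final crops show the cassette upright in both grooves on the rail, around (205,220), and the narrow cassette still in its slot at (545,200). The rail force works out to 8.7 + 1.4 ≈ 10 N and is steady.

```bash
python3 -c "
from cell import hand_in;print(hand_in())"
```

```text
the job is handed in; nothing more can be done
None
```

I handed in the job with the wide cassette upright in both grooves of the casting stand, still gripped and pressing on the rail with about 10 N; the hand-in returned no verdict.

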